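Snap a rotor shaft into its spring-clip cradle

TASK

Load the steel shaft for the press: take it out of the blue kit tray and lay it level across the open mouths of both clips of the cradle, brass collar over the gap between the clip and the notched end plate, and let go of it there. Then press it down from above past both sprung orange jaws until it sits fully home in the two forks and both jaws have sprung back over it. Leave the bottle, the mandrel and the parts bin where they stand.

Things in the scene. Friction and masses are not known exactly. Their poses are not given: they have to be found in the camera images.
- shaft_mid (a point): loose turned steel shaft, about 0.42 kg, 190 long; this point is on its axis, half-way along. Its y axis runs along the shaft to the end with the brass collar; it can roll, so its x and z mean nothing. Diameter 20 from y -72 to +78 (the part gripped and clipped), 16 at both ends. At the start it lies level in two open saddles of the tray, its axis 40 above the bench.
- collar (a point): centre of the shaft's brass collar (diameter 34, 10 thick), on the shaft's axis, 70 from shaft_mid.
- tray: blue kit tray, fixed, 160 (x) by 230 (y), floor 4 thick, rim 16 high; origin under its centre. Two rows of grey saddles, at x -38 (the shaft lies here) and x +38 (empty); in each row a saddle at y -52 and one at y +52, each 44 (x) by 14 (y), tops 42 high, with 90 of free room between them for the fingers.
- cradle: clip cradle, fixed; origin on the bench under the middle of the seated shaft, which lies along its y, collar towards +y. Black base plate x -55 to 55, y -78 to +104, 12 thick, with two aluminium fork clips (see fork_plain, fork_collar), a web between them (see web) and a notched end plate (see collar_gap).
- seat (a point): where shaft_mid lies when the shaft is home: fixed in the cradle, 52 above the bench, axes as the cradle's. The shaft then has 1 of play to either side.
- mouth (a point): where shaft_mid lies when the shaft rests unpressed on both rollers and against the fixed prongs: 25 above seat and 1 towards -x; axes as the cradle's. Its own weight does not open the jaws. Pressing it home takes about 14 to 20 N in all (half of it at each clip) over the first 5 to 8, then it snaps down.
- jaw_plain (a joint): angle of the sprung jaw at y -50, rad: 0 shut (over the fork), about 0.12 while the shaft passes, at most 0.5; a spring shuts it.
- jaw_collar (a joint): the same for the jaw at y +50, beside the collar gap.
- wash_bottle: blue bottle, 60 across, 125 high, loose bystander; origin at the centre of its underside.
- mandrel: brown stepped press mandrel standing upright, 42 across, 92 high, loose bystander; origin at the centre of its underside.
- parts_bin: empty blue open bin, 140 (x) by 90 (y), 55 high, loose bystander; origin at the centre of its underside.
- fork_plain (a point): seat centre of the clip at cradle y -50; axes as the cradle's. The clip is 20 wide along y, its fork 22 wide. On the -x side a tall fixed prong, inner face at x -11, straight up to 31 above this point, then a lip flaring outwards to 41 above. On the +x side a short prong and behind it the orange sprung jaw: its white roller (diameter 10) overhangs the fork, its tab at x +25 reaches 48 above.
- fork_collar (a point): seat centre of the other clip, at cradle y +50, of the same shape; axes as the cradle's.
- collar_gap (a point): on the seated shaft's axis, mid-way in the 20 wide gap (cradle y 60 to 80) between the clip at y +50 and the end plate (y 80 to 88, 64 high, notch 28 wide for the shaft's end); the 10 thick collar belongs in this gap. Axes as the cradle's.
- web (a point): centre of the top face of the black web between the clips (cradle y -40 to +40, 64 wide in x, top 40 above the bench). Fingers that straddle the shaft meet it before the shaft is home; above it there is free room to grip the shaft in the mouth and to press on it.
Mind the look-alikes: they are no part of the job. Of the things that look like the part that bears shaft_mid, the smallest one is meant.

How it is judged:
On the way:
1. the shaft lies released and still in the mouths of both clips, on the shut jaws, collar over its gap (z of shaft_mid in the frame of mouth between -0.006 and 0.006 m and x of shaft_mid in the frame of mouth between -0.008 and 0.008 m and y of collar in the frame of mouth between 0.063 and 0.077 m and angle between the y axis of shaft_mid and the y axis of mouth, either way round below 0.09 rad and value of joint each of jaw_plain, jaw_collar below 0.06 rad and contact force between the fingers and shaft below 0.1 N and linear speed of shaft below 0.03 m/s), for 0.2 s.
At the end, for the whole second after the job is handed in: The shaft lies released and at rest in both forks: its middle within 3 mm of the seat in height and sideways, its axis within 0.04 rad of the cradle's, its collar in the gap beside the end plate (within 7 mm of 70 mm along), and both jaws sprung shut over it (below 0.06 rad) (z of shaft_mid in the frame of seat between -0.003 and 0.003 m and x of shaft_mid in the frame of seat between -0.003 and 0.003 m and y of collar in the frame of seat between 0.063 and 0.077 m and angle between the y axis of shaft_mid and the y axis of seat, either way round below 0.04 rad and value of joint each of jaw_plain, jaw_collar below 0.06 rad and linear speed of shaft below 0.02 m/s); the robot touches nothing.
It fails at once if the bottle is pushed more than 30 mm or tipped (distance of wash_bottle from where it was at the start of the episode above 0.03 m or angle between wash_bottle's own z axis and vertical above 0.3 rad).
It fails at once if the mandrel is pushed more than 30 mm or tipped (distance of mandrel from where it was at the start of the episode above 0.03 m or angle between mandrel's own z axis and vertical above 0.3 rad).
It fails at once if the parts bin is pushed more than 30 mm (distance of parts_bin from where it was at the start of the episode above 0.03 m).
It also fails if it takes over 45 s, if anything falls off the work surface, if the arm or the gripper's body presses on something with over 40 N, if the wrist force passes 120 N, or if a joint passes its speed limit or range.

ROBOT

A 7-joint arm with a two-finger parallel gripper is mounted at the origin on the work surface. World frame = base frame: x ahead of the robot, y to its left, z up, the work surface at z = 0. Lengths are in m, angles in rad, forces in N, time in s.
With the tool pointing down it reaches from about 0.35 to 0.9 m from the base axis. Payload 19.9 kg.
Tool frame: the origin (TCP) lies between the finger pads; the fingertips stand robot.nose_length ahead of it and the grasp point (between the pads) lies 11 mm behind it (robot.nose_length is the distance from the TCP to the fingertips, in m); z points along the fingers, y is the direction in which the jaws open and shut (so a half turn about z gives the same grasp; the last joint's range is limited). The gripper opens to 85 mm and grips with 20 to 120 N. Pads are 22 mm wide; open, the fingers measure 114 mm over their backs; the gripper's body (76 mm by 85 mm) begins 54 mm behind the grasp point. The pads swing forward as they close: fully open they stand 13 mm farther back than shut.
Start: joints at [-1.26, 0.417, -0.01, 1.614, 0.005, 1.111, -0.053], TCP at [0.215, 0.587, 0.239] pointing down, gripper open.
Joint ranges: [-2.81, 2.81], [-0.39, 2.02], [-1.27, 1.25], [0.06, 2.57], [-1.19, 4.33], [0.19, 2], [-2.82, 2.82]. Speed limits (rad/s): [1.89, 1.89, 2.39, 2.39, 3.01, 3.01, 3.01].

INTERFACE

Orientations are given as a unit quaternion [w, x, y, z].
In Python, from plant import sensors, eyes, robot gives the robot as it stands.
- The arm moves only by the shell command python3 -m crank 'ROWS'. ROWS is JSON, one flat list of numbers, 7 for each row, row after row: the shift along the tool's x, y, z in cm, then the turn, a rotation vector about the tool's x, y, z in rad, then the opening, from 0 (shut) to 1 (fully open). A call has 1 to 5 rows; each row shifts and turns the commanded pose from where the row before left it, along the tool's axes as they then stand; what a row does not reach is not made up. A row lasts 1/10 s, in which the tool goes at most 50 mm and 8.59 degrees, less where a joint would pass 70% of its speed; a pose out of reach is approached as far as the arm can. A call is refused whole if a number of a shift passes 5 or a number of a turn 0.15, either way. A call with a gripper value outside its range is refused whole. The fingers move at their own pace and stop on an object; the grip force is fixed at half the most. Time passes only in rows, so rows that do not move let the fingers close. It gives the time, the measured TCP pose, the force and the opening at its end, in the units of the state.
- sensors.observe(): the state, without advancing time (a new reading comes with each control period).
- eyes.get_image(name): name is "side" or "top"; returns the picture (420x560x3 uint8, red, green, blue); there is no depth.
- eyes.calibration(name): a dict with "K" (3x3 intrinsics, pixels), "R" (3x3) and "t" (3): a world point X has camera coordinates R X + t. Camera axes: x right, y down, z forward; pixel columns grow to the right and rows downward; lengths in m; the calibration is good to about 2 mm. A picture is of the moment at which its call begins. calibration takes no time and is no camera call.
- robot.job_done(): hands the job in, once; it reports no verdict.
The state is a dict: "time": time; "joint_positions": joint angles; "joint_velocities": joint speeds; "joint_torque": joint torques, N m; "tcp_pos": TCP position; "orientation": TCP orientation; "contact_force": force on the tool from outside, world axes, zero at the start; "wrist_torque": the same for the moment, N m; "finger_gap": finger opening in m.
Only numpy, scipy, OpenCV 4.12 (cv2) and the standard library are available. Lean on these libraries where they do the work, as an engineer would, in place of code of your own. Each camera call takes 0.05 s, during which the arm holds its last target.

## Working session

There is one attempt and no reset: what is moved stays moved. The work goes in short steps, Python scripts to look and compute and a shell command to move; the robot and the scene stay as the last step left them, time stands still between calls to the robot, and variables do not carry over. Pictures are saved under pics/ and viewed, and the job is handed in when it is done.

```bash
ls; mkdir -p pics; python3 - <<'E'
from plant import sensors, eyes, robot
import cv2
s=sensors.observe(); print(s); print(robot.nose_length)
for n in("top","side"):
    cv2.imwrite(f"pics/{n}0.png",cv2.resize(eyes.get_image(n)[:,:,::-1],None,fx=1.42,fy=1.42,interpolation=cv2.INTER_CUBIC)); c=eyes.calibration(n); print(n,c)
E
```

```text
pics
{'time': 0.0, 'joint_positions': array([-1.26050105,  0.41797179, -0.01031223,  1.61416625,  0.00471811,
        1.11068525, -0.05301388]), 'joint_velocities': array([ 0.00012872,  0.00183823, -0.00065266,  0.00025796,  0.0003419 ,
        0.00117717,  0.00067122]), 'joint_torque': array([-3.16112673e-04, -8.64445567e+01,  6.79036528e-01, -4.34910464e+01,
        1.90964848e-02,  7.34882487e-03,  5.40000497e-05]), 'tcp_pos': array([0.21525947, 0.58640919, 0.23866492]), 'orientation': array([-5.45125453e-05,  1.74986633e-01,  9.84570624e-01, -6.01129933e-04]), 'contact_force': array([ 0.28492096,  0.48314785, -0.40036485]), 'wrist_torque': array([-0.00423249, -0.02151894, -0.00378961]), 'finger_gap': 0.08534927205836457}
0.008
top {'K': array([[408.88348862,   0.        , 280.62539696],
       [  0.        , 408.88348862, 207.71774754],
       [  0.        ,   0.        ,   1.        ]]), 'R': array([[ 1.51806071e-02, -9.99877923e-01,  3.69984223e-03],
       [-9.78543692e-01, -1.56169143e-02, -2.05446721e-01],
       [ 2.05479421e-01, -5.01651316e-04, -9.78661308e-01]]), 't': array([0.01580486, 0.5521528 , 0.98462174])}
side {'K': array([[391.97127903,   0.        , 277.65384972],
       [  0.        , 391.97127903, 209.90087725],
       [  0.        ,   0.        ,   1.        ]]), 'R': array([[ 0.80631773, -0.59133619, -0.01316188],
       [-0.42331992, -0.56139159, -0.71108349],
       [ 0.41310043,  0.57893091, -0.70298438]]), 't': array([-0.44071467,  0.29213451,  1.05627593])}
```

View pics/top0.png

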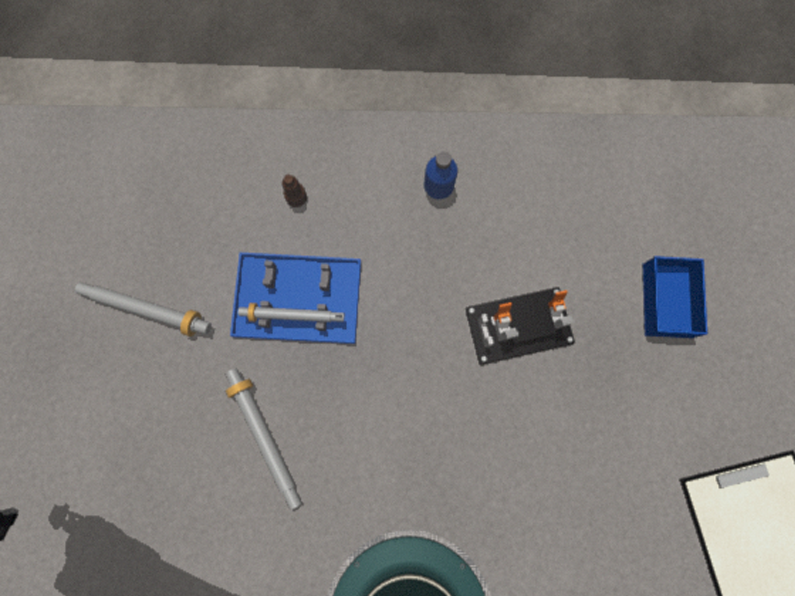

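View pics/side0.png

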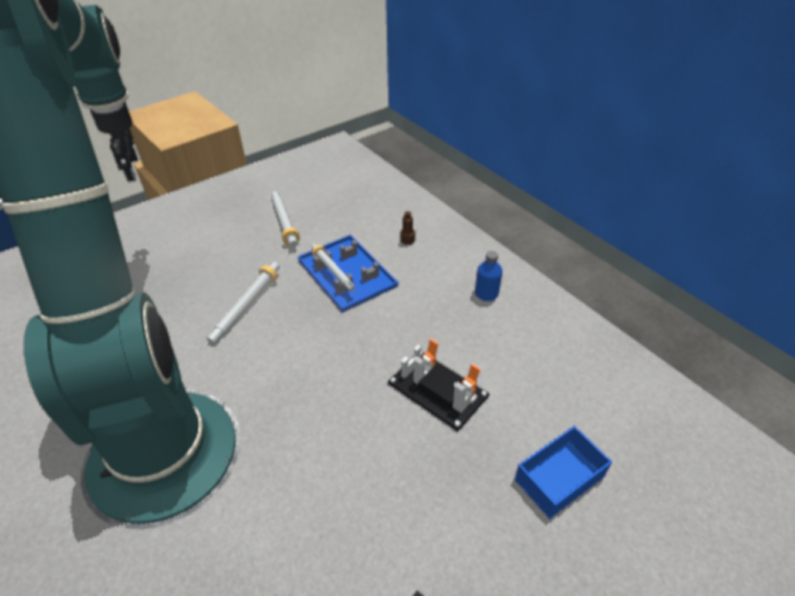

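The top view shows the target shaft in the blue tray at about (290,313), with its collar on the left. The cradle is at about (520,325), with the end plate on the left at (487,330). The two larger shafts outside the tray are decoys. Next I'll measure.

```bash
cat > h.py <<'E'
import numpy as np, cv2
from plant import sensors, eyes, robot
def ray(n,u,v):
    c=eyes.calibration(n); d=c["R"].T@np.linalg.inv(c["K"])@[u,v,1]; o=-c["R"].T@c["t"]; return o,d
def onplane(n,u,v,z):
    o,d=ray(n,u,v); return o+d*(z-o[2])/d[2]
def proj(n,X):
    c=eyes.calibration(n); p=c["K"]@(c["R"]@np.asarray(X)+c["t"]); return p[:2]/p[2]
E
python3 - <<'E'
from h import *
for n in("top","side"):
    im=eyes.get_image(n)[:,:,::-1]; cv2.imwrite(f"pics/raw_{n}.png",im)
t=cv2.imread("pics/raw_top.png"); s=cv2.imread("pics/raw_side.png")
def crop(im,x,y,w,h,f,o): cv2.imwrite(o,cv2.resize(im[y:y+h,x:x+w],None,fx=f,fy=f,interpolation=cv2.INTER_NEAREST))
crop(t,160,175,98,70,8,"pics/c_tray.png"); crop(t,325,198,84,62,9,"pics/c_crad.png"); crop(s,268,235,80,70,8,"pics/c_scrad.png")
E
```

```text
(no output)
```

View pics/c_tray.png

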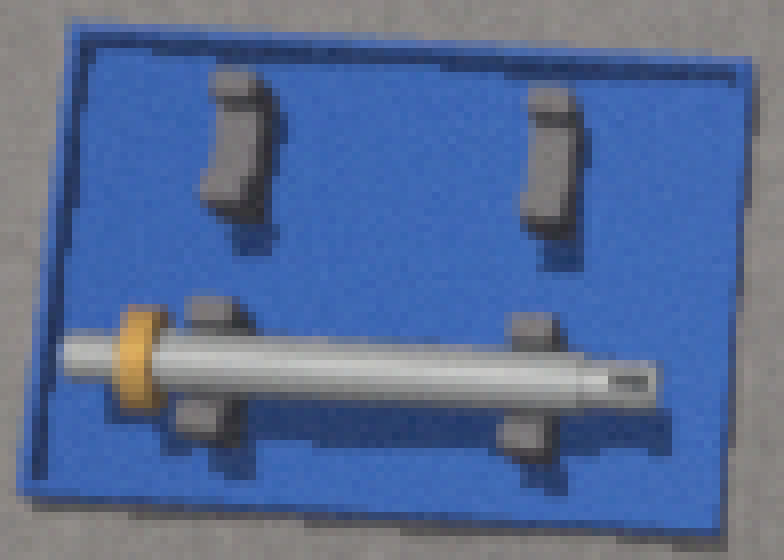

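View pics/c_crad.png

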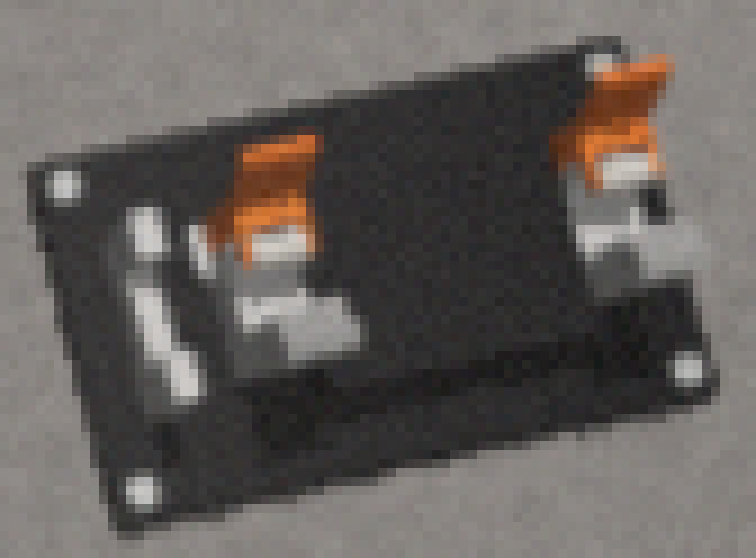

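View pics/c_scrad.png

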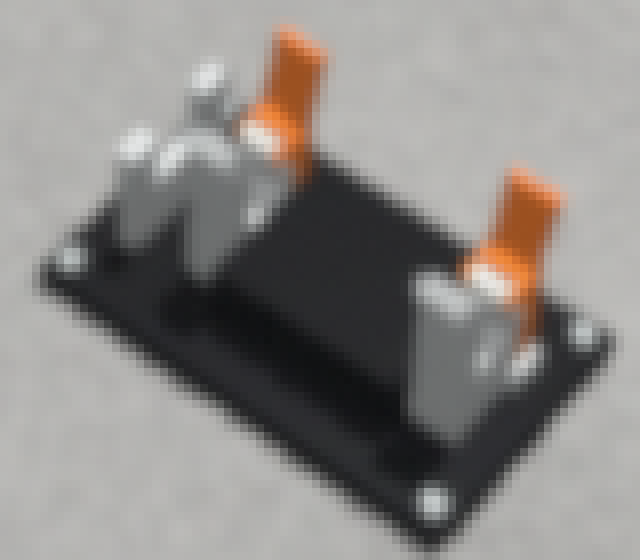

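```bash
cat > m1.py <<'E'
from h import *
t=cv2.imread("pics/raw_top.png"); s=cv2.imread("pics/raw_side.png")
def cen(im,x0,y0,x1,y1,f):
    c=im[y0:y1,x0:x1]; hsv=cv2.cvtColor(c,cv2.COLOR_BGR2HSV).astype(float); w=f(hsv)
    yy,xx=np.mgrid[y0:y1,x0:x1]; return np.array([(w*xx).sum()/w.sum(),(w*yy).sum()/w.sum()]),w
# screws, weighted by brightness above black plate
f=lambda h:np.clip(h[...,2]-90,0,None)
T=[cen(t,325+a//9-3,198+b//9-3,325+a//9+4,198+b//9+4,f)[0] for a,b in((64,186),(142,494),(688,370))]
S=[cen(s,268+a//8-3,235+b//8-3,268+a//8+4,235+b//8+4,f)[0] for a,b in((70,257),(433,502))]
print("T",np.round(T,2).tolist(),"S",np.round(S,2).tolist())
def tri(pt,ps):
    o1,d1=ray("top",*pt);o2,d2=ray("side",*ps)
    k=np.linalg.lstsq(np.c_[d1,-d2],o2-o1,rcond=None)[0]; a=o1+k[0]*d1;b=o2+k[1]*d2; return (a+b)/2,np.linalg.norm(a-b)
for p in T: print("top z=.0135",onplane("top",*p,.0135).round(4))
for p in S: print("side z=.0135",onplane("side",*p,.0135).round(4))
P=[onplane("top",*p,.0135) for p in T]
print("lens",np.linalg.norm(P[0]-P[1]),np.linalg.norm(P[1]-P[2]))
# shaft
for n,im,box in(("top",t,(163,210,245,232)),("side",s,(215,165,255,210))):
    x0,y0,x1,y1=box; h=cv2.cvtColor(im[y0:y1,x0:x1],cv2.COLOR_BGR2HSV)
    col=((h[...,0]>10)&(h[...,0]<30)&(h[...,1]>90)&(h[...,2]>110)); gr=(h[...,1]<45)&(h[...,2]>140)
    cv2.imwrite(f"pics/mask_{n}.png",cv2.resize(np.hstack([col*255,gr*255]).astype(np.uint8),None,fx=6,fy=6,interpolation=0))
    for nm,m in(("collar",col),("shaft",gr)):
        nl,l,st,ce=cv2.connectedComponentsWithStats(m.astype(np.uint8)); print(n,nm,[(st[i].tolist(),(ce[i]+[x0,y0]).round(2).tolist()) for i in range(1,nl) if st[i,4]>15])
E
python3 m1.py
```

```text
T [[331.52, 217.87], [340.34, 252.17], [401.51, 238.47]] S [[275.06, 265.8], [321.73, 297.4]]
top z=.0135 [ 0.5357 -0.1107  0.0135]
top z=.0135 [ 0.4455 -0.1326  0.0135]
top z=.0135 [ 0.4838 -0.2935  0.0135]
side z=.0135 [ 0.4448 -0.1262  0.0135]
side z=.0135 [ 0.4841 -0.2906  0.0135]
lens 0.09292614535935974 0.16532784127503836
top collar [([12, 4, 5, 12, 47], [176.7, 219.38])]
top shaft [([5, 7, 7, 4, 25], [170.64, 218.44]), ([16, 7, 63, 8, 310], [208.05, 220.26])]
side collar [([6, 8, 6, 6, 16], [222.81, 174.88])]
side shaft [([0, 0, 29, 12, 183], [224.67, 168.54]), ([33, 0, 7, 7, 28], [252.0, 167.0]), ([8, 11, 26, 27, 164], [235.36, 188.67]), ([0, 26, 16, 19, 153], [219.84, 203.12])]
```

```bash
cat > m2.py <<'E'
from h import *
t=cv2.imread("pics/raw_top.png"); s=cv2.imread("pics/raw_side.png")
def cen(im,x,y,r=2.6):
    g=cv2.cvtColor(im,cv2.COLOR_BGR2GRAY).astype(float)
    p=np.array([x,y],float); yy,xx=np.mgrid[:g.shape[0],:g.shape[1]]
    for _ in range(6):
        w=np.clip(g-80,0,None)*(np.hypot(xx-p[0],yy-p[1])<r); p=np.array([(w*xx).sum(),(w*yy).sum()])/w.sum()
    return p
T=[cen(t,325+a/9-.5,198+b/9-.5) for a,b in((64,186),(142,494),(688,370))]
S=[cen(s,268+a/8-.5,235+b/8-.5) for a,b in((70,257),(433,502),(583,335))]
print(np.round(T,2).tolist(),np.round(S,2).tolist())
loc=np.array([[47,96],[-47,96],[-47,-70],[47,-70]])/1000
for n,I,idx in(("top",T,[0,1,2]),("side",S,[0+0,2,3])):
    # side: left blob=(−47? determine), print
    P=np.array([onplane(n,*p,.0135)[:2] for p in I]); print(n,P.round(4).tolist())
    if n=="side": idx=[1,2,3]
    L=loc[idx]; lc=L.mean(0);pc=P.mean(0)
    a=np.sum((L-lc)[:,0]*(P-pc)[:,1]-(L-lc)[:,1]*(P-pc)[:,0]); b=np.sum((L-lc)*(P-pc)); y=np.arctan2(a,b)
    R=np.array([[np.cos(y),-np.sin(y)],[np.sin(y),np.cos(y)]]); o=pc-R@lc; print(n,"yaw",y,"origin",o.round(4),"res mm",((P-pc-(L-lc)@R.T)*1e3).round(1).tolist())
E
python3 m2.py
```

```text
[[331.69, 218.17], [340.36, 252.14], [401.07, 238.55]] [[275.78, 266.04], [321.75, 297.37], [340.9, 275.62]]
top [[0.5349, -0.1111], [0.4455, -0.1327], [0.4836, -0.2923]]
top yaw 0.23688379451607378 origin [ 0.5128 -0.2146] res mm [[-1.0, -0.9], [1.0, -0.4], [0.0, 1.3]]
side [[0.446, -0.1281], [0.4842, -0.2906], [0.576, -0.2683]]
side yaw 0.23260785608511658 origin [ 0.5139 -0.2111] res mm [[-0.1, 0.4], [-0.1, -0.5], [0.2, 0.1]]
```

View pics/mask_top.png

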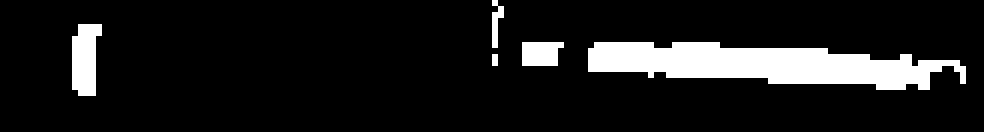

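View pics/mask_side.png

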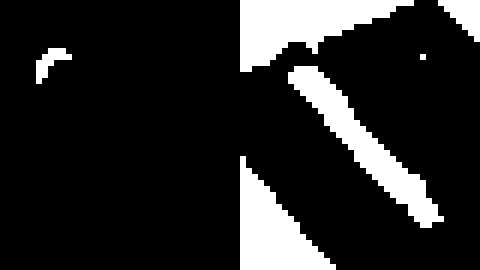

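```bash
cat > m3.py <<'E'
from h import *
t=cv2.imread("pics/raw_top.png"); h=cv2.cvtColor(t,cv2.COLOR_BGR2HSV).astype(float)[...,1]
g=lambda pts:np.array(pts)
xs=list(range(194,221)); cy=[]; wd=[]
for x in xs:
    w=np.clip((200-h[208:234,x])/150,0,1); w[(w<.15)]=0; yy=np.arange(208,234); cy.append((w*yy).sum()/w.sum()); wd.append(w.sum())
k=np.polyfit(xs,cy,1); print("line",k,"width",np.mean(wd),"resid",np.std(np.polyval(k,xs)-cy))
# along-axis profile
u=np.arange(160,250,.25); v=np.polyval(k,u)
pr=cv2.remap(t,u.astype(np.float32)[None],v.astype(np.float32)[None],cv2.INTER_LINEAR)[0].astype(int)
i=(u<184)|(u>236)
for a,b in zip(u[i][::3],pr[i][::3]): print(a,b.tolist(),end=" ")
print()
for x in (208,): pass
p0=onplane("top",194,np.polyval(k,194),.04);p1=onplane("top",220,np.polyval(k,220),.04); d=p0-p1; print("dir yaw of +y:",np.arctan2(-d[0],d[1]),p0.round(4),p1.round(4))
E
python3 m3.py
```

```text
line [2.34288664e-02 2.16162054e+02] width 12.519012345679013 resid 0.07763492405874646
160.0 [134, 137, 139] 160.75 [133, 135, 138] 161.5 [135, 137, 140] 162.25 [138, 136, 137] 163.0 [143, 126, 120] 163.75 [165, 111, 86] 164.5 [143, 88, 62] 165.25 [109, 68, 48] 166.0 [92, 60, 44] 166.75 [134, 99, 81] 167.5 [150, 128, 118] 168.25 [151, 148, 146] 169.0 [151, 153, 153] 169.75 [149, 153, 151] 170.5 [149, 151, 150] 171.25 [150, 150, 150] 172.0 [151, 151, 150] 172.75 [150, 151, 152] 173.5 [137, 154, 165] 174.25 [116, 156, 181] 175.0 [92, 155, 195] 175.75 [86, 154, 198] 176.5 [83, 153, 197] 177.25 [81, 142, 182] 178.0 [78, 113, 138] 178.75 [136, 146, 152] 179.5 [160, 161, 160] 180.25 [165, 166, 165] 181.0 [165, 167, 167] 181.75 [167, 167, 166] 182.5 [166, 167, 166] 183.25 [166, 168, 166] 236.25 [123, 123, 123] 237.0 [108, 109, 109] 237.75 [109, 108, 107] 238.5 [106, 104, 103] 239.25 [103, 102, 100] 240.0 [105, 107, 105] 240.75 [138, 141, 141] 241.5 [143, 130, 122] 242.25 [146, 106, 85] 243.0 [174, 102, 66] 243.75 [183, 109, 68] 244.5 [185, 110, 70] 245.25 [185, 109, 71] 246.0 [184, 108, 68] 246.75 [181, 105, 65] 247.5 [181, 107, 66] 248.25 [182, 109, 68] 249.0 [183, 108, 67] 249.75 [179, 104, 63] 
dir yaw of +y: -0.007934896020033968 [0.5178 0.2467 0.04  ] [0.5172 0.1798 0.04  ]
```

```bash
sed -i 's#(200-h\[208:234,x\])/150#(150-h[208:234,x])/130#; s/<.15/<.2/' m3.py; sed -i '/^for a,b in zip/d' m3.py; cat >> m3.py <<'E'
L=lambda u:onplane("top",u,np.polyval(k,u),.04)
pr=pr.astype(float); sat=(pr.max(1)-pr.min(1))/pr.max(1)
# left end: transition blue->grey ; right end grey->blue
def cross(a,b,lev,arr):
    j=np.where((u>=a)&(u<=b))[0]; s=arr[j]; 
    return [float(u[j[q]]+.25*(lev-s[q])/(s[q+1]-s[q])) for q in range(len(j)-1) if (s[q]-lev)*(s[q+1]-lev)<0]
le=cross(165,169,.3,sat); re=cross(238,244,.3,sat); c1=cross(171,176,.25,sat); c2=cross(177,180,.25,sat)
print(le,re,c1,c2)
for n,q in(("le",le),("re",re),("c1",c1),("c2",c2)): print(n,L(q[0]).round(4))
y=np.arctan2(-d[0],d[1]); ay=np.array([-np.sin(y),np.cos(y),0])
a=L(le[0]);b=L(re[0]); print("len",np.linalg.norm(a-b),"mid ends",((a+b)/2).round(4),"mid from collar",((L(c1[0])+L(c2[0]))/2-.07*ay).round(4))
E
python3 m3.py
```

```text
line [5.47697466e-02 2.09758847e+02] width 7.804843304843306 resid 0.06283470195842802

dir yaw of +y: -0.03961748064183274 [0.5186 0.2467 0.04  ] [0.516  0.1797 0.04  ]
[167.08892857142857] [241.75684742647059] [173.8919253632761] [178.46117762687635]
le [0.5214 0.3161 0.04  ]
re [0.5137 0.1237 0.04  ]
c1 [0.5207 0.2986 0.04  ]
c2 [0.5202 0.2868 0.04  ]
len 0.1926223315325116 mid ends [0.5176 0.2199 0.04  ] mid from collar [0.5177 0.2227 0.04  ]
```

```bash
cat > plan.py <<'E'
from h import *
from scipy.spatial.transform import Rotation as Ro
import sys
def st():
    s=sensors.observe(); q=s["orientation"]; R=Ro.from_quat([q[1],q[2],q[3],q[0]]).as_matrix(); return s,R
def plan(x,y,z,phi=None,step=.048,turn=.145):
    s,R=st(); p=s["tcp_pos"]; T=np.array([x,y,z]); 
    ph=np.arctan2(R[1,1],R[0,1]); th=0 if phi is None else ((ph-phi+np.pi)%(2*np.pi)-np.pi)
    n=max(int(np.ceil(np.abs(T-p).max()/step)),int(np.ceil(np.linalg.norm(T-p)/step)),int(np.ceil(abs(th)/turn)),1)
    d=(T-p)/n
    print("t",round(s["time"],2),"tcp",p.round(4),"phi",round(ph,4),"tilt",R[:2,2].round(4),"turn",round(th,4),"rows",n,"gap",round(s["finger_gap"],4),"F",s["contact_force"].round(1))
    for i in range(n):
        c=R.T@d*100; print(",".join(f"{v:.2f}" for v in c),f",0,0,{th/n:.3f}")
        R=R@Ro.from_rotvec([0,0,th/n]).as_matrix()
if __name__=="__main__": plan(*map(float,sys.argv[1:]))
E
python3 plan.py .5175 .219 .16 -.04
```

```text
t 0.2 tcp [0.2153 0.5865 0.2389] phi 1.219 tilt [-0.0002 -0.0008] turn 1.259 rows 11 gap 0.0853 F [ 0.1 -0.1 -0.4]
-3.73,-2.19,0.72 ,0,0,0.114
-3.96,-1.75,0.72 ,0,0,0.114
-4.13,-1.29,0.72 ,0,0,0.114
-4.25,-0.81,0.72 ,0,0,0.114
-4.31,-0.32,0.72 ,0,0,0.114
-4.32,0.18,0.72 ,0,0,0.114
-4.27,0.67,0.72 ,0,0,0.114
-4.17,1.16,0.72 ,0,0,0.114
-4.01,1.62,0.72 ,0,0,0.114
-3.80,2.07,0.72 ,0,0,0.114
-3.54,2.49,0.72 ,0,0,0.114
```

```bash
python3 -m crank '[-3.7,-2.2,0.7,0,0,0.114,1, -4,-1.8,0.7,0,0,0.114,1, -4.1,-1.3,0.7,0,0,0.114,1, -4.2,-0.8,0.7,0,0,0.114,1, -4.3,-0.3,0.7,0,0,0.114,1]'; python3 -m crank '[-4.3,0.2,0.7,0,0,0.114,0.6, -4.3,0.7,0.7,0,0,0.114,0.6, -4.2,1.2,0.7,0,0,0.114,0.6, -4,1.6,0.7,0,0,0.114,0.6, -3.8,2.1,0.7,0,0,0.114,0.6]'; python3 -m crank '[-3.5,2.5,0.7,0,0,0.114,0.6,0,0,0,0,0,0,0.6]'; python3 plan.py .5175 .219 .1 -.04
```

```text
time: 0.7
tcp_pos: [0.3529, 0.4183, 0.2041]
orientation: [-0.0, 0.447, 0.895, 0.0]
contact_force: [1.0, 0.4, -0.3]
finger_gap: 0.0856
time: 1.2
tcp_pos: [0.4918, 0.2519, 0.1691]
orientation: [0.0, 0.68, 0.733, 0.0]
contact_force: [0.6, 1.4, 0.1]
finger_gap: 0.0512
time: 1.4
tcp_pos: [0.5214, 0.2149, 0.1616]
orientation: [0.001, 0.723, 0.691, -0.001]
contact_force: [-0.7, 0.8, 0.3]
finger_gap: 0.051
t 1.4 tcp [0.5214 0.2149 0.1616] phi -0.0463 tilt [ 0.0006 -0.0027] turn -0.0063 rows 2 gap 0.051 F [-0.7  0.8  0.3]
0.21,-0.20,3.08 ,0,0,-0.003
0.21,-0.20,3.08 ,0,0,-0.003
```

```bash
python3 -m crank '[0.2,-0.2,3,0,0,-0.003,0.6, 0.2,-0.2,3,0,0,-0.003,0.6, 0,0,0,0,0,0,0.6]'; python3 plan.py .5175 .219 .029 -.04; cat > snap.py <<'E'
from h import *
import sys
# snap.py tag  view x y w h f
a=sys.argv; im=eyes.get_image(a[2])[:,:,::-1]; cv2.imwrite(f"pics/raw_{a[1]}.png",im)
x,y,w,h,f=map(int,a[3:8]); cv2.imwrite(f"pics/{a[1]}.png",cv2.resize(im[y:y+h,x:x+w],None,fx=f,fy=f,interpolation=cv2.INTER_CUBIC))
E
python3 snap.py g1 side 200 110 110 100 7;python3 snap.py g1t top 150 150 115 90 6
```

```text
time: 1.7
tcp_pos: [0.5126, 0.2241, 0.0993]
orientation: [-0.001, 0.717, 0.697, -0.003]
contact_force: [0.5, 0.2, 0.6]
finger_gap: 0.0512
t 1.7 tcp [0.5126 0.2241 0.0993] phi -0.0281 tilt [-0.0048 -0.0027] turn 0.0119 rows 2 gap 0.0512 F [0.5 0.2 0.6]
-0.24,0.27,3.51 ,0,0,0.006
-0.24,0.27,3.51 ,0,0,0.006
```

View pics/g1.png

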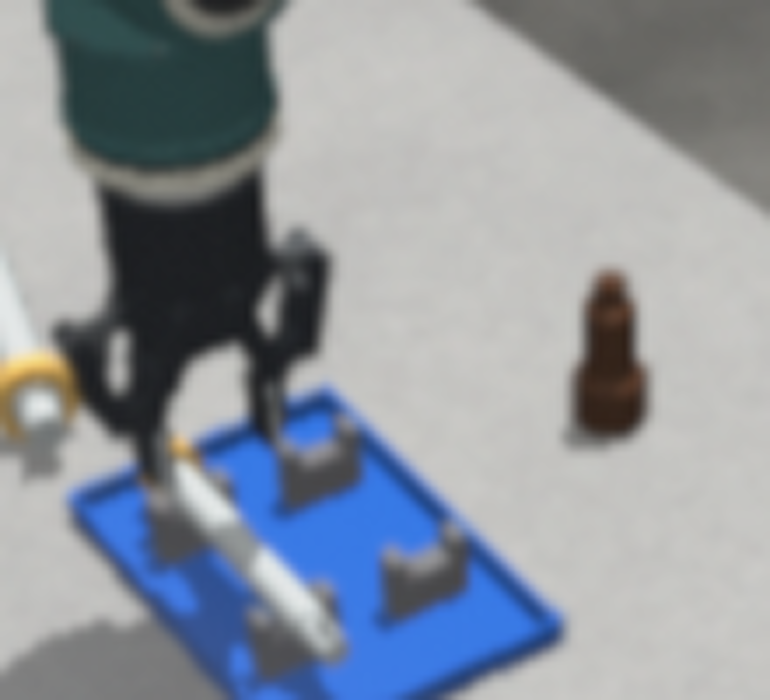

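View pics/g1t.png

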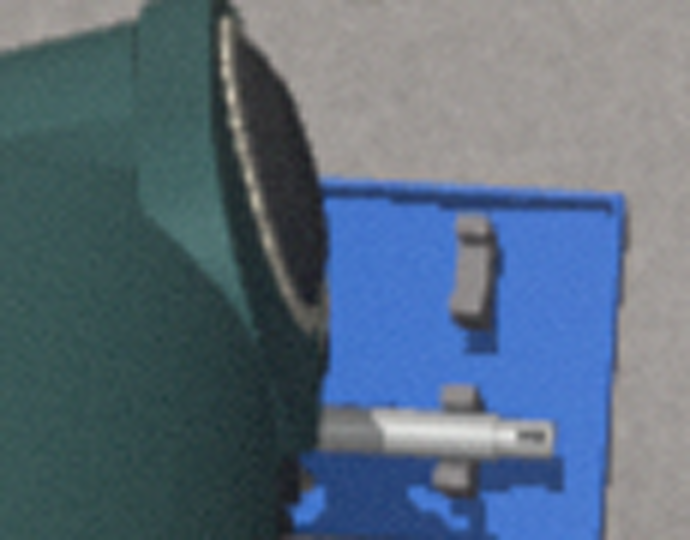

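Both views agree with the plan: the fingers straddle the shaft between the saddles. I'll let the arm settle and then descend.

```bash
python3 -m crank '[0,0,0,0,0,0,0.6,0,0,0,0,0,0,0.6]'; python3 plan.py .5175 .219 .029 -.04
```

```text
time: 2.0
tcp_pos: [0.5155, 0.2248, 0.1037]
orientation: [0.0, 0.717, 0.697, 0.001]
contact_force: [-0.5, 0.2, -0.0]
finger_gap: 0.0513
t 2.0 tcp [0.5155 0.2248 0.1037] phi -0.029 tilt [0.0018 0.001 ] turn 0.011 rows 2 gap 0.0513 F [-0.5  0.2 -0. ]
-0.29,0.10,3.73 ,0,0,0.005
-0.29,0.10,3.73 ,0,0,0.005
```

```bash
python3 -m crank '[-0.3,0.1,2.5,0,0,0.006,0.6, -0.3,0.1,2.5,0,0,0.006,0.6, 0,0,1.5,0,0,0,0.6, 0,0,0.5,0,0,0,0.6,0,0,0,0,0,0,0.6]';python3 -m crank '[0,0,0,0,0,0,0.6]'; python3 plan.py .5175 .219 .029 -.04
```

```text
time: 2.5
tcp_pos: [0.5166, 0.2186, 0.0324]
orientation: [0.0, 0.721, 0.693, -0.0]
contact_force: [-1.0, 0.7, -0.8]
finger_gap: 0.0519
time: 2.6
tcp_pos: [0.5171, 0.2188, 0.0333]
orientation: [0.0, 0.721, 0.693, 0.001]
contact_force: [-0.2, -0.4, 0.5]
finger_gap: 0.0512
t 2.6 tcp [0.5171 0.2188 0.0333] phi -0.0408 tilt [0.0011 0.0005] turn -0.0008 rows 1 gap 0.0512 F [-0.2 -0.4  0.5]
0.02,0.04,0.43 ,0,0,-0.001
```

```bash
python3 -m crank '[0,0,0.4,0,0,0,0.6,0,0,0,0,0,0,0,0,0,0,0,0,0,0,0,0,0,0,0,0,0,0,0,0,0,0,0,0]';python3 -m crank '[0,0,0,0,0,0,0,0,0,0,0,0,0,0,0,0,0,0,0,0,0]'; python3 plan.py .5175 .219 .15 -.04
```

```text
time: 3.1
tcp_pos: [0.5168, 0.2185, 0.0287]
orientation: [0.0, 0.721, 0.692, 0.0]
contact_force: [-2.2, 0.1, 5.7]
finger_gap: 0.0184
time: 3.4
tcp_pos: [0.5168, 0.2185, 0.0287]
orientation: [0.0, 0.721, 0.692, 0.0]
contact_force: [-0.6, -0.3, 5.8]
finger_gap: 0.018
t 3.4 tcp [0.5168 0.2185 0.0287] phi -0.0409 tilt [0.0004 0.0002] turn -0.0009 rows 3 gap 0.018 F [-0.6 -0.3  5.8]
0.02,0.03,-4.04 ,0,0,-0.000
0.02,0.03,-4.04 ,0,0,-0.000
0.02,0.03,-4.04 ,0,0,-0.000
```

```bash
python3 -m crank '[0,0,-1,0,0,0,0,0,0,-3,0,0,0,0,0,0,-4,0,0,0,0,0,0,-4,0,0,0,0,0,0,-2,0,0,0,0]';python3 -m crank '[0,0,0,0,0,0,0,0,0,0,0,0,0,0]'; python3 plan.py .5133 -.213 .17 .235;python3 snap.py l1 side 190 60 140 120 5
```

```text
time: 3.9
tcp_pos: [0.5173, 0.2185, 0.1719]
orientation: [0.0, 0.722, 0.692, 0.001]
contact_force: [0.6, -0.1, -5.3]
finger_gap: 0.0183
time: 4.1
tcp_pos: [0.5161, 0.2184, 0.1679]
orientation: [-0.0, 0.721, 0.693, -0.0]
contact_force: [0.3, -0.3, -5.7]
finger_gap: 0.018
t 4.1 tcp [0.5161 0.2184 0.1679] phi -0.0408 tilt [-0.0005 -0.0001] turn -0.2758 rows 9 gap 0.018 F [ 0.3 -0.3 -5.7]
-4.79,0.16,-0.02 ,0,0,-0.031
-4.79,0.02,-0.02 ,0,0,-0.031
-4.79,-0.13,-0.02 ,0,0,-0.031
-4.79,-0.28,-0.02 ,0,0,-0.031
-4.77,-0.42,-0.02 ,0,0,-0.031
-4.76,-0.57,-0.02 ,0,0,-0.031
-4.74,-0.71,-0.02 ,0,0,-0.031
-4.72,-0.86,-0.02 ,0,0,-0.031
-4.69,-1.00,-0.02 ,0,0,-0.031
```

View pics/l1.png

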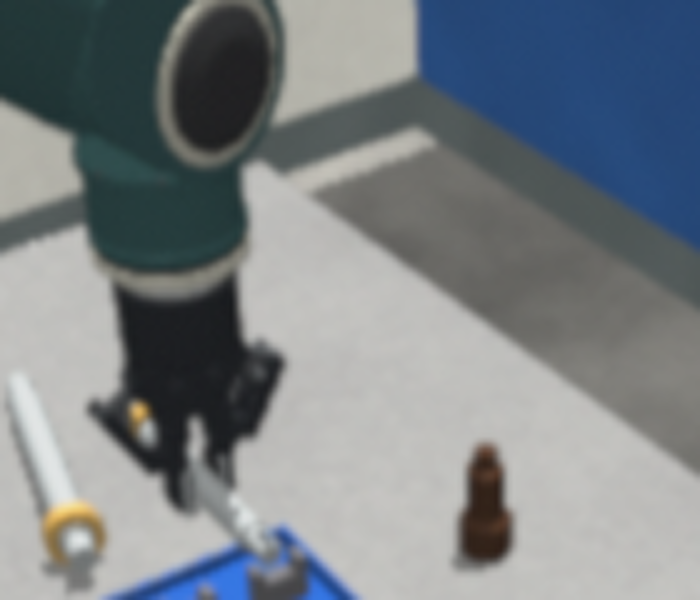

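The shaft is held. I'll check that it is level by projecting where its ends should appear.

```bash
python3 - <<'E'
from h import *
m=np.array([.5161,.2184,.1792]);a=np.array([.0408,.999,0])
for y in(.07,.095,-.095):
    print(y,((proj("side",m+y*a)-[190,60]+.5)*5).round(1), [((proj("side",m+y*a+[0,0,dz])-[190,60]+.5)*5).round(1).tolist() for dz in(-.01,.01)])
E
```

```text
0.07 [149.2 428. ] [[150.9, 440.3], [147.4, 415.6]]
0.095 [131.9 410.3] [[133.7, 422.5], [130.0, 397.9]]
-0.095 [274.3 555.8] [[275.4, 568.4], [273.1, 543.1]]
```

The predicted ends match: the collar at about (149,428) and the plain end at about (274,556). The shaft is level, so I'll carry it over.

```bash
python3 -m crank '[-3,0.1,0,0,0,-0.03,0,-4.5,0,0,0,0,-0.03,0,-4.8,-0.1,0,0,0,-0.03,0,-4.8,-0.3,0,0,0,-0.03,0,-4.8,-0.4,0,0,0,-0.03,0]';python3 -m crank '[-4.8,-0.6,0,0,0,-0.03,0,-4.7,-0.7,0,0,0,-0.03,0,-4.7,-0.8,0,0,0,-0.03,0,-3.5,-0.8,0,0,0,-0.03,0,-2,-0.4,0,0,0,0,0]';python3 -m crank '[0,0,0,0,0,0,0,0,0,0,0,0,0,0,0,0,0,0,0,0,0]'; python3 plan.py .5133 -.213 .13 .235;python3 snap.py p1 side 230 120 140 170 4;python3 snap.py p1t top 310 120 140 140 5
```

```text
time: 4.65
tcp_pos: [0.5137, -0.0027, 0.1669]
orientation: [-0.001, 0.667, 0.745, -0.001]
contact_force: [1.9, -0.3, -4.9]
finger_gap: 0.0181
time: 5.15
tcp_pos: [0.5119, -0.204, 0.1668]
orientation: [-0.001, 0.623, 0.783, -0.001]
contact_force: [0.2, 0.2, -5.2]
finger_gap: 0.0181
time: 5.45
tcp_pos: [0.5133, -0.1995, 0.1675]
orientation: [-0.001, 0.621, 0.784, -0.0]
contact_force: [0.7, 0.1, -4.9]
finger_gap: 0.0179
t 5.45 tcp [ 0.5133 -0.1995  0.1675] phi 0.2301 tilt [-0.0015  0.0006] turn -0.0049 rows 1 gap 0.0179 F [ 0.7  0.1 -4.9]
-1.32,-0.30,3.74 ,0,0,-0.005
```

View pics/p1.png

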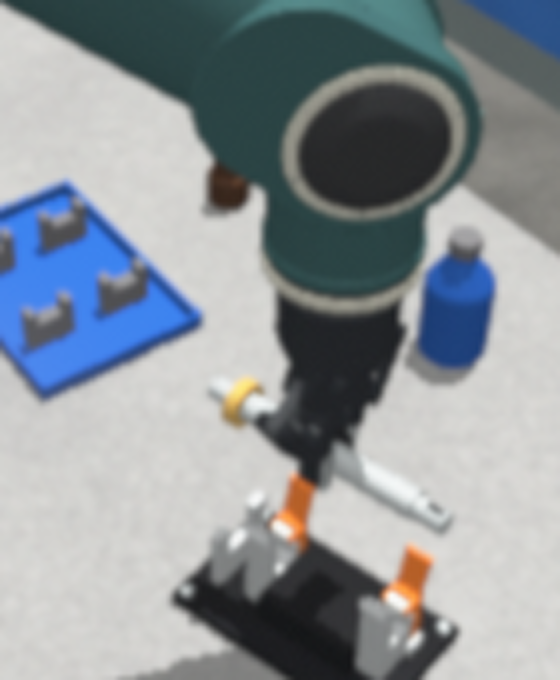

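View pics/p1t.png

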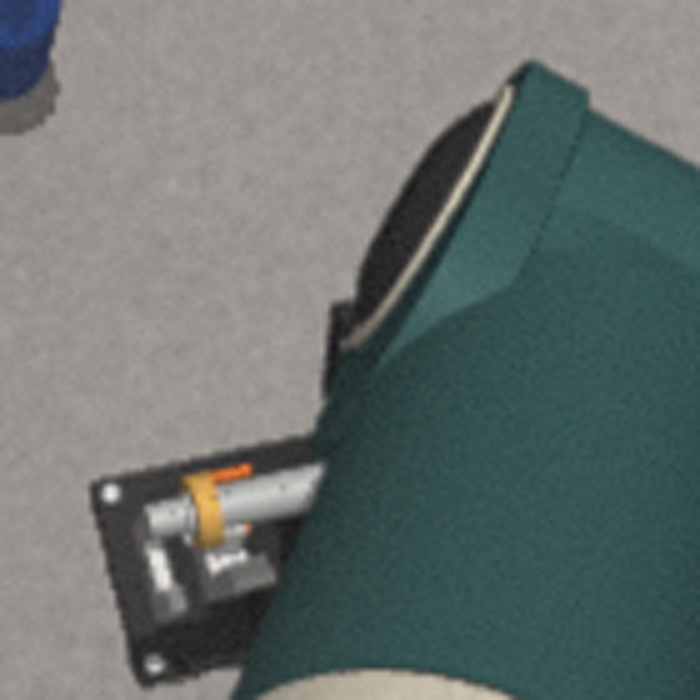

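```bash
cat > col.py <<'E'
from h import *
import sys
from plan import st
def collar(f,box,col=1):
    im=cv2.imread(f); x,y,w,h=box; c=cv2.cvtColor(im[y:y+h,x:x+w],cv2.COLOR_BGR2HSV)
    m=((c[...,0]>11)&(c[...,0]<28)&(c[...,1]>90)&(c[...,2]>80)).astype(np.uint8)
    n,l,s,ce=cv2.connectedComponentsWithStats(m); i=1+np.argmax(s[1:,4]); 
    return ce[i]+[x,y],s[i]+np.array([x,y,0,0,0])
if __name__=="__main__":
    s,R=st(); p=s["tcp_pos"]; m=p-R[:,2]*.0113; C=m+.07*R[:,0]; print("pred collar",C.round(4))
    for n,f,b in(("top","pics/raw_p1t.png",(345,210,12,25)),("side","pics/raw_p1.png",(280,205,20,30))):
        c,bb=collar(f,b); print(n,c.round(2),bb,"pred px",proj(n,C).round(2),"on z",onplane(n,*c,C[2]).round(4))
E
python3 col.py
```

```text
pred collar [ 0.4975 -0.1314  0.1793]
top [350.6  221.06] [346 214   9  16  83] pred px [350.34 221.4 ] on z [ 0.4983 -0.132   0.1793]
side [289.09 219.57] [286 215   9  11  44] pred px [290.9  220.19] on z [ 0.4951 -0.1266  0.1793]
```

The top-view collar matches the prediction within 1 mm. The side view shows the same offset it shows for the cradle. I'll correct and descend to just above the mouth.

```bash
python3 -m crank '[-0.7,-0.1,2.5,0,0,-0.005,0,-0.7,-0.1,2.5,0,0,0,0,0,0,1.5,0,0,0,0,0,0,0,0,0,0,0,0,0,0,0,0,0,0]';python3 -m crank '[0,0,0,0,0,0,0]'; python3 plan.py .5135 -.2145 .0657 .235;python3 snap.py p2 side 250 190 120 120 6;python3 snap.py p2t top 320 190 60 70 8
```

```text
time: 6.05
tcp_pos: [0.515, -0.2143, 0.1038]
orientation: [0.0, 0.62, 0.785, 0.0]
contact_force: [-0.1, -0.7, -3.6]
finger_gap: 0.0177
time: 6.15
tcp_pos: [0.5154, -0.2146, 0.1045]
orientation: [0.001, 0.62, 0.785, 0.0]
contact_force: [0.3, -0.4, -4.4]
finger_gap: 0.0183
t 6.15 tcp [ 0.5154 -0.2146  0.1045] phi 0.2345 tilt [ 0.0015 -0.0003] turn -0.0005 rows 1 gap 0.0183 F [ 0.3 -0.4 -4.4]
0.05,-0.19,3.87 ,0,0,-0.000
```

View pics/p2.png

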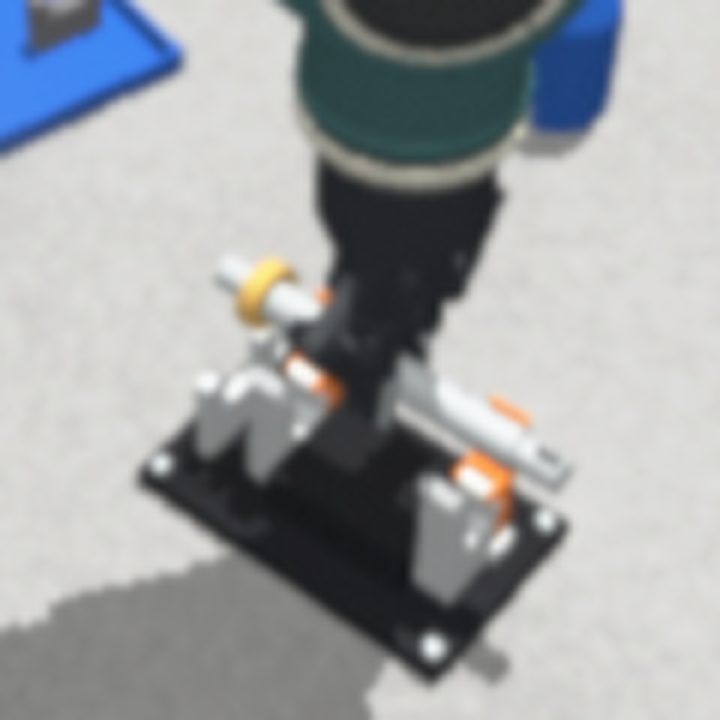

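View pics/p2t.png

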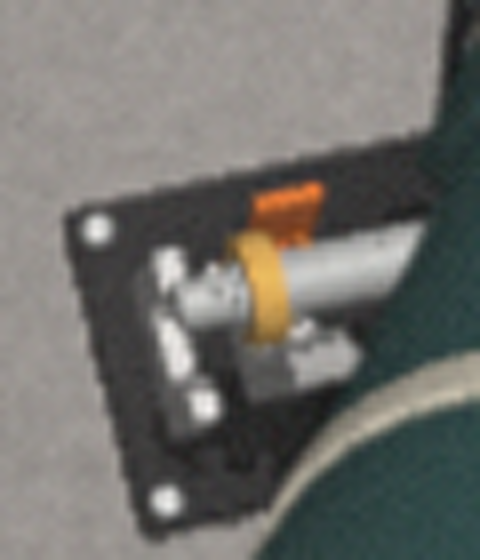

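```bash
python3 - <<'E'
from h import *
o=np.array([.513,-.2145,0]);c,s=np.cos(.235),np.sin(.235);R=np.array([[c,-s,0],[s,c,0],[0,0,1]])
W=lambda *p:o+R@(np.array(p)/1000)
for nm,p in dict(tabC0=(25,60,100),tabC1=(25,40,100),tabP0=(25,-40,100),tabP1=(25,-60,100),prongC_in0=(-11,60,83),prongC_in1=(-11,40,83),plate_notchR=(14,88,64),plate_notchL=(-14,88,64),scr0=(47,96,13.5),scr1=(-47,96,13.5),scr2=(-47,-70,13.5),prongP=(-11,-40,83)).items():
    print(nm,"c_crad",((proj("top",W(*p))-[325,198]+.5)*9).round(0),"c_scrad",((proj("side",W(*p))-[268,235]+.5)*8).round(0))
E
```

```text
tabC0 c_crad [251. 173.] c_scrad [275.  39.]
tabC1 c_crad [322. 157.] c_scrad [320.  66.]
tabP0 c_crad [607.  94.] c_scrad [507. 181.]
tabP1 c_crad [678.  78.] c_scrad [556. 211.]
prongC_in0 c_crad [273. 311.] c_scrad [211. 130.]
prongC_in1 c_crad [344. 295.] c_scrad [256. 158.]
plate_notchR c_crad [141. 256.] c_scrad [193.  84.]
plate_notchL c_crad [166. 353.] c_scrad [144. 130.]
scr0 c_crad [ 62. 181.] c_scrad [229. 109.]
scr1 c_crad [141. 494.] c_scrad [ 70. 261.]
scr2 c_crad [693. 369.] c_scrad [438. 510.]
prongP c_crad [626. 232.] c_scrad [442. 277.]
```

```bash
python3 - <<'E'
import cv2
t=cv2.imread("pics/raw_top.png"); s=cv2.imread("pics/raw_side.png")
a=cv2.resize(t[205:250,335:365],None,fx=13,fy=13,interpolation=2);b=cv2.resize(s[235:295,280:312],None,fx=10,fy=10,interpolation=2)
cv2.imwrite("pics/cz.png",a);cv2.imwrite("pics/cz2.png",b)
E
```

```text
(no output)
```

View pics/cz.png

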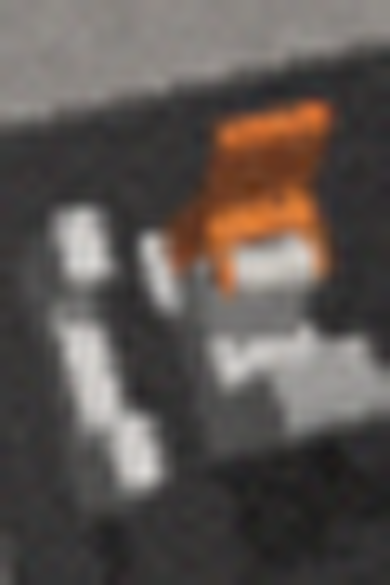

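The projected cradle features agree with the image to about 1–2 mm. I'll descend towards the mouth and watch the force.

```bash
python3 -m crank '[0,-0.15,1,0,0,0,0,0,0,1,0,0,0,0,0,0,1,0,0,0,0,0,0,0.3,0,0,0,0,0,0,0,0,0,0,0]';python3 -m crank '[0,0,0,0,0,0,0]'; python3 plan.py .514 -.2145 .0657 .235
```

```text
time: 6.75
tcp_pos: [0.5129, -0.2151, 0.0695]
orientation: [-0.001, 0.62, 0.785, -0.0]
contact_force: [0.0, -1.1, -4.2]
finger_gap: 0.0178
time: 6.85
tcp_pos: [0.5134, -0.2152, 0.0704]
orientation: [0.0, 0.62, 0.785, -0.0]
contact_force: [-0.8, -0.3, -4.2]
finger_gap: 0.018
t 6.85 tcp [ 0.5134 -0.2152  0.0704] phi 0.2338 tilt [-0.     -0.0002] turn -0.0012 rows 1 gap 0.018 F [-0.8 -0.3 -4.2]
0.06,0.08,0.47 ,0,0,-0.001
```

```bash
python3 -m crank '[0,0,0.2,0,0,0,0,0,0,0,0,0,0,0]';python3 -m crank '[0,0,0.15,0,0,0,0,0,0,0,0,0,0,0]';python3 -m crank '[0,0,0.1,0,0,0,0,0,0,0,0,0,0,0]';python3 snap.py p3 side 250 190 120 120 6;python3 snap.py p3t top 320 190 60 70 8
```

```text
time: 7.05
tcp_pos: [0.5134, -0.2151, 0.0684]
orientation: [0.0, 0.62, 0.785, 0.0]
contact_force: [1.2, 0.8, -4.6]
finger_gap: 0.0183
time: 7.25
tcp_pos: [0.5133, -0.2152, 0.0668]
orientation: [0.0, 0.62, 0.785, -0.0]
contact_force: [-1.0, -0.4, -3.8]
finger_gap: 0.0181
time: 7.45
tcp_pos: [0.5128, -0.2154, 0.0661]
orientation: [-0.0, 0.62, 0.785, -0.0]
contact_force: [-7.7, -0.0, 6.4]
finger_gap: 0.0179
```

View pics/p3.png

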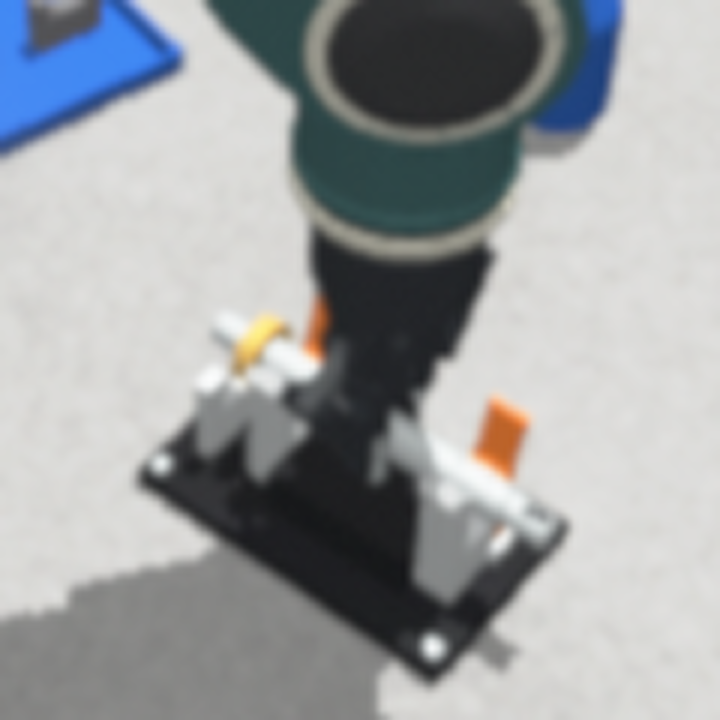

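View pics/p3t.png

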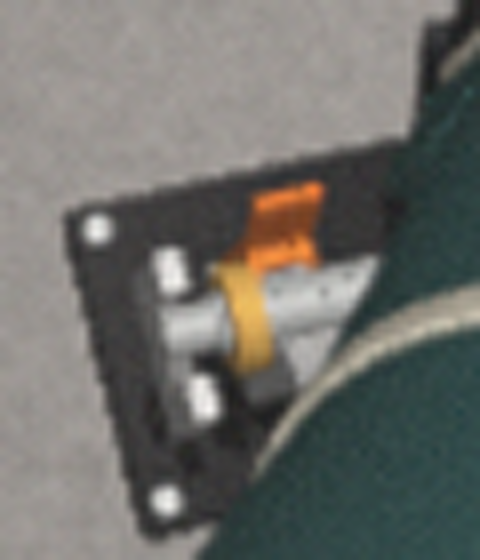

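Contact came at z = 0.066, as predicted. The collar is over the gap and the shaft is lightly on the rollers. I'll nudge it off the roller side and release.

```bash
python3 -m crank '[0,-0.1,0,0,0,0,0,0,0,0,0,0,0,0]';python3 -m crank '[0,0,0,0,0,0,0.25,0,0,0,0,0,0,0.3,0,0,0,0,0,0,0.4,0,0,0,0,0,0,0.5,0,0,0,0,0,0,0.6]';python3 -m crank '[0,0,0,0,0,0,0.6,0,0,0,0,0,0,0.6,0,0,0,0,0,0,0.6]';python3 snap.py p4 side 250 190 120 120 6;python3 snap.py p4t top 320 190 60 70 8
```

```text
time: 7.75
tcp_pos: [0.5123, -0.2155, 0.0659]
orientation: [0.0, 0.62, 0.785, -0.0]
contact_force: [-2.5, -0.8, -0.9]
finger_gap: 0.0183
time: 8.25
tcp_pos: [0.5124, -0.2153, 0.0659]
orientation: [0.0, 0.62, 0.785, 0.0]
contact_force: [0.7, -0.3, 0.2]
finger_gap: 0.0512
time: 8.55
tcp_pos: [0.5123, -0.2154, 0.0658]
orientation: [0.0, 0.62, 0.785, -0.0]
contact_force: [-0.8, 0.8, 0.2]
finger_gap: 0.0509
```

View pics/p4.png

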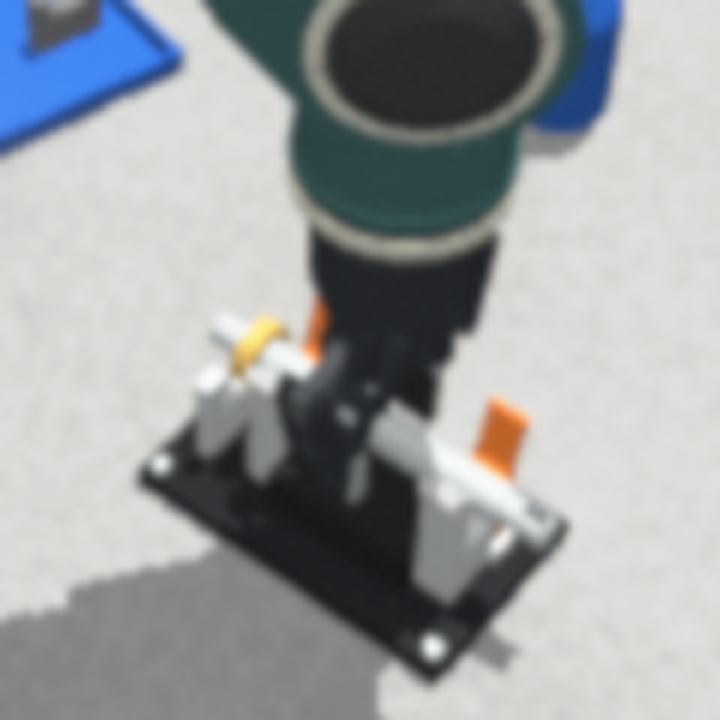

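View pics/p4t.png

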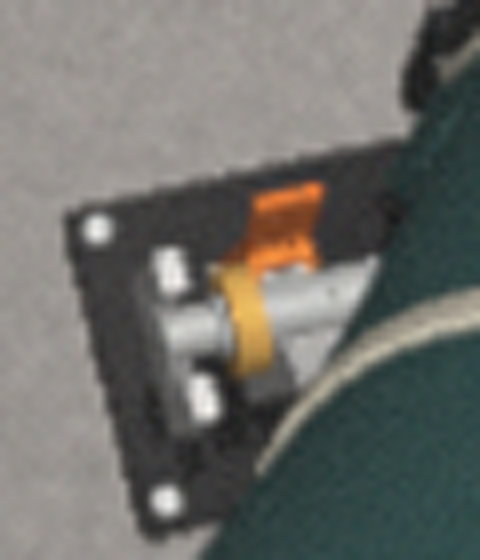

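Released: the shaft lies across both mouths, the jaws are shut and the collar is over the gap. I'll go straight up, then turn the tool 90° so the two fingertips press at two points along the shaft.

```bash
python3 -m crank '[0,0,-1,0,0,0,0.6,0,0,-3,0,0,0,0.6,0,0,-4,0,0,0,0.6,0,0,0,0,0,0.1,0.6,0,0,0,0,0,0.14,0.6]';python3 -m crank '[0,0,0,0,0,0.14,0.5,0,0,0,0,0,0.14,0.5,0,0,0,0,0,0.14,0.5,0,0,0,0,0,0.14,0.5,0,0,0,0,0,0.14,0.5]';python3 -m crank '[0,0,0,0,0,0.14,0.5,0,0,0,0,0,0.14,0.5,0,0,0,0,0,0.14,0.5,0,0,0,0,0,0.14,0.5,0,0,0,0,0,0.07,0.5]';python3 -m crank '[0,0,0,0,0,0,0.5,0,0,0,0,0,0,0.5]';python3 plan.py .5125 -.215 .10 -1.336;python3 snap.py q1 side 250 150 120 150 4;python3 snap.py q1t top 320 190 100 70 8
python3 - <<'E'
from col import *
o=np.array([.513,-.2145,0]);c,s=np.cos(.235),np.sin(.235);R=np.array([[c,-s,0],[s,c,0],[0,0,1]])
for n,f,b in(("top","pics/raw_q1t.png",(340,215,20,30)),("side","pics/raw_q1.png",(283,235,20,20))):
    q,bb=collar(f,b); w=onplane(n,*q,.077); print(n,q.round(2),bb,"cradle xy",(R.T@(w-o)*1e3).round(1))
E
```

```text
time: 9.15
tcp_pos: [0.513, -0.2156, 0.1479]
orientation: [0.001, 0.711, 0.704, 0.001]
contact_force: [0.6, 0.7, -1.3]
finger_gap: 0.0514
time: 9.65
tcp_pos: [0.5124, -0.2153, 0.1466]
orientation: [0.0, 0.909, 0.416, 0.0]
contact_force: [-0.2, 0.4, 0.0]
finger_gap: 0.0426
time: 10.15
tcp_pos: [0.5125, -0.2152, 0.1465]
orientation: [-0.0, 0.993, 0.114, 0.0]
contact_force: [-0.2, -0.2, -0.5]
finger_gap: 0.0426
time: 10.35
tcp_pos: [0.5124, -0.2152, 0.1462]
orientation: [0.0, 0.993, 0.118, 0.0]
contact_force: [-0.3, 0.4, -0.0]
finger_gap: 0.043
t 10.35 tcp [ 0.5124 -0.2152  0.1462] phi -1.3334 tilt [0.0003 0.    ] turn 0.0026 rows 1 gap 0.043 F [-0.3  0.4 -0. ]
0.01,-0.02,4.62 ,0,0,0.003
top [353.33 215.33] [353 215   2   2   3] cradle xy [31.1 51.7 77. ]
side [291.97 246.97] [289 243   8   9  31] cradle xy [ 0.4 75.9 77. ]
```

View pics/q1.png

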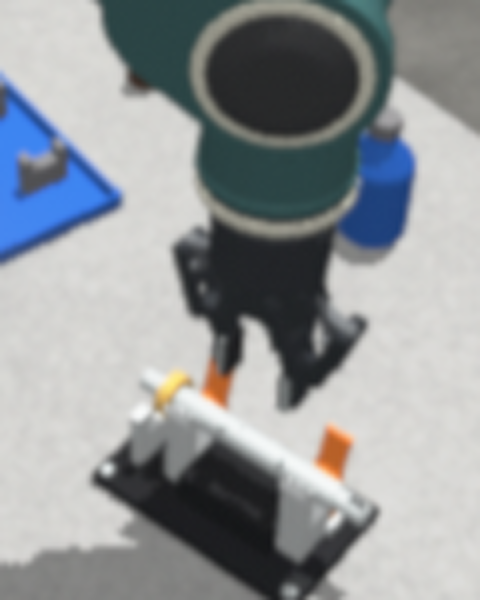

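View pics/q1t.png

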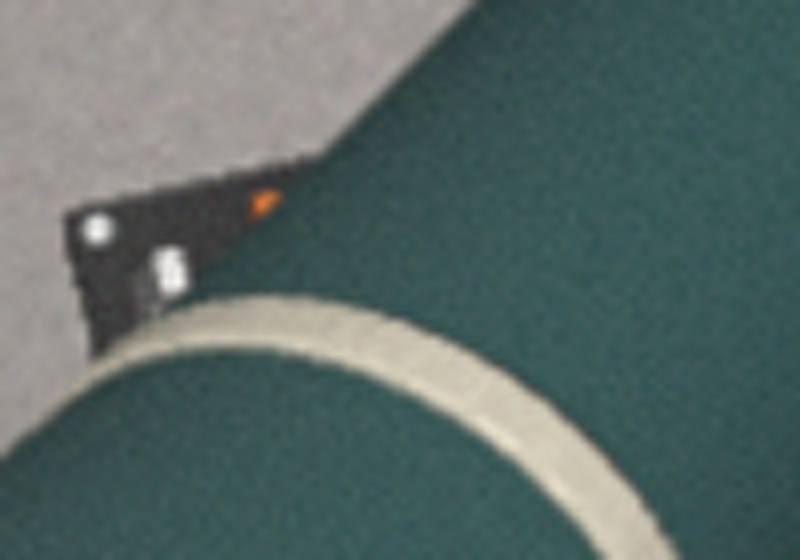

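The side view shows the shaft level in both mouths with its jaws shut. I'll check the collar along the axis using the earlier top picture.

```bash
python3 - <<'E'
from col import *
o=np.array([.513,-.2145,0]);c,s=np.cos(.235),np.sin(.235);R=np.array([[c,-s,0],[s,c,0],[0,0,1]])
for f in("pics/raw_p3t.png","pics/raw_p4t.png"):
    q,bb=collar(f,(340,220,20,20)); 
    for z in(.077,.085): print(f,q.round(2),z,(R.T@(onplane("top",*q,z)-o)*1e3).round(1))
E
python3 plan.py .5125 -.215 .083 -1.336
```

```text
pics/raw_p3t.png [351.19 227.01] 0.077 [ 3.8 64.3 77. ]
pics/raw_p3t.png [351.19 227.01] 0.085 [ 2.8 66.  85. ]
pics/raw_p4t.png [351.29 227.43] 0.077 [ 2.7 64.4 77. ]
pics/raw_p4t.png [351.29 227.43] 0.085 [ 1.8 66.1 85. ]
t 10.45 tcp [ 0.5124 -0.2153  0.1461] phi -1.3341 tilt [0.0003 0.0002] turn 0.0019 rows 2 gap 0.0428 F [ 1.6 -0.1  0.2]
0.01,-0.01,3.15 ,0,0,0.001
0.01,-0.01,3.15 ,0,0,0.001
```

```bash
python3 - <<'E'
from col import *
o=np.array([.513,-.2145,0]);c,s=np.cos(.235),np.sin(.235);R=np.array([[c,-s,0],[s,c,0],[0,0,1]])
W=lambda *p:o+R@(np.array(p)/1000)
A=lambda n,p,off,f:((proj(n,W(*p))-off+.5)*f).round(0)
for nm,p in dict(end=(-1,95,77),end_top=(-1,95,85),cL=(-1,75,94),cR=(-1,65,94),cRb=(-1,65,87),scr0=(47,96,13.5),scr1=(-47,96,13.5),plateR=(14,84,64),plateL=(-14,84,64)).items():
    print(nm,"p4t",A("top",p,[320,190],8),"q1side",A("side",p,[250,150],4))
im=cv2.imread("pics/raw_p4t.png")[215:245,335:365]; cv2.imwrite("pics/e1.png",cv2.resize(im,None,fx=16,fy=16,interpolation=0))
im=cv2.imread("pics/raw_q1.png")[235:285,272:350]; cv2.imwrite("pics/e2.png",cv2.resize(im,None,fx=8,fy=8,interpolation=0))
print(A("top",(-1,95,85),[335,215],16),A("top",(-1,75,94),[335,215],16),A("top",(-1,65,94),[335,215],16),A("top",(0,87,64),[335,215],16))
E
```

```text
end p4t [161. 336.] q1side [148. 378.]
end_top p4t [165. 332.] q1side [148. 371.]
cL p4t [233. 314.] q1side [170. 376.]
cR p4t [265. 307.] q1side [181. 383.]
cRb p4t [261. 310.] q1side [181. 390.]
scr0 p4t [ 95. 225.] q1side [186. 394.]
scr1 p4t [165. 503.] q1side [107. 470.]
plateR p4t [178. 289.] q1side [173. 385.]
plateL p4t [200. 375.] q1side [148. 408.]
[ 90. 265.] [227. 228.] [290. 214.] [119. 268.]
```

View pics/e1.png

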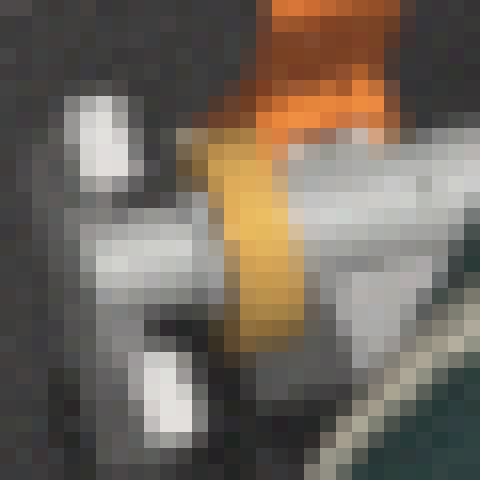

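View pics/e2.png

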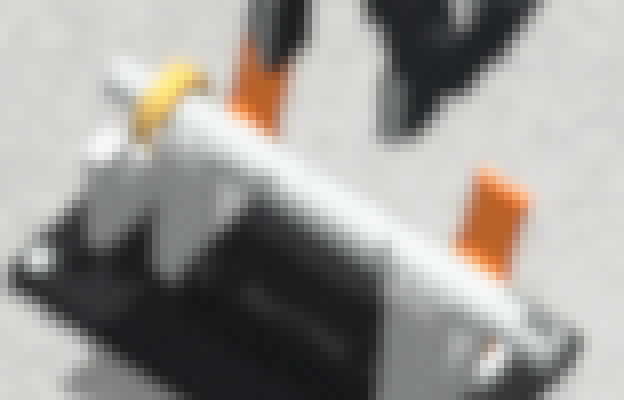

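The shaft end and collar edges are where the prediction for y = 70 puts them, about 1 mm off. Now I'll press, with the opening at 0.4 for clearance to the clips.

```bash
python3 -m crank '[0,0,2,0,0,0,0.4,0,0,2,0,0,0,0.4,0,0,0,0,0,0,0.4]';python3 -m crank '[0,0,0.5,0,0,0,0.4,0,0,0,0,0,0,0.4]';python3 -m crank '[0,0,0.5,0,0,0,0.4,0,0,0,0,0,0,0.4]'; python3 -m crank '[0,0,0.3,0,0,0,0.4,0,0,0,0,0,0,0.4]'; python3 plan.py .5125 -.215 .08 -1.336
```

```text
time: 10.75
tcp_pos: [0.5113, -0.2149, 0.1042]
orientation: [-0.001, 0.993, 0.118, -0.001]
contact_force: [0.2, -0.8, 0.6]
finger_gap: 0.0342
time: 10.95
tcp_pos: [0.5124, -0.2155, 0.1012]
orientation: [0.0, 0.993, 0.117, 0.0]
contact_force: [0.9, 0.3, 0.5]
finger_gap: 0.0343
time: 11.15
tcp_pos: [0.5124, -0.2152, 0.0958]
orientation: [-0.0, 0.993, 0.117, 0.0]
contact_force: [0.3, -0.2, 0.3]
finger_gap: 0.0338
time: 11.35
tcp_pos: [0.5131, -0.2154, 0.0934]
orientation: [0.0, 0.993, 0.117, 0.001]
contact_force: [-0.3, 1.7, 10.0]
finger_gap: 0.0343
t 11.35 tcp [ 0.5131 -0.2154  0.0934] phi -1.3358 tilt [ 0.0015 -0.    ] turn 0.0002 rows 1 gap 0.0343 F [-0.3  1.7 10. ]
-0.05,-0.05,1.34 ,0,0,0.000
```

```bash
for i in 1 ; do python3 -m crank '[0,0,0.3,0,0,0,0.4,0,0,0,0,0,0,0.4]';python3 -m crank '[0,0,0.3,0,0,0,0.4,0,0,0,0,0,0,0.4]';python3 -m crank '[0,0,0.3,0,0,0,0.4,0,0,0,0,0,0,0.4]';done; python3 plan.py .5125 -.215 .0685 -1.336;python3 snap.py r1 side 260 220 100 80 6
```

```text
time: 11.55
tcp_pos: [0.5141, -0.2153, 0.0908]
orientation: [0.0, 0.993, 0.118, 0.002]
contact_force: [4.9, 2.4, 10.5]
finger_gap: 0.0341
time: 11.75
tcp_pos: [0.5139, -0.2152, 0.0876]
orientation: [0.0, 0.993, 0.118, 0.001]
contact_force: [3.5, 0.5, 7.8]
finger_gap: 0.0342
time: 11.95
tcp_pos: [0.5127, -0.2152, 0.0839]
orientation: [0.0, 0.993, 0.117, 0.0]
contact_force: [-0.4, -0.1, 0.4]
finger_gap: 0.0343
t 11.95 tcp [ 0.5127 -0.2152  0.0839] phi -1.3355 tilt [ 0.0006 -0.0001] turn 0.0005 rows 1 gap 0.0343 F [-0.4 -0.1  0.4]
-0.01,-0.02,1.54 ,0,0,0.000
```

View pics/r1.png

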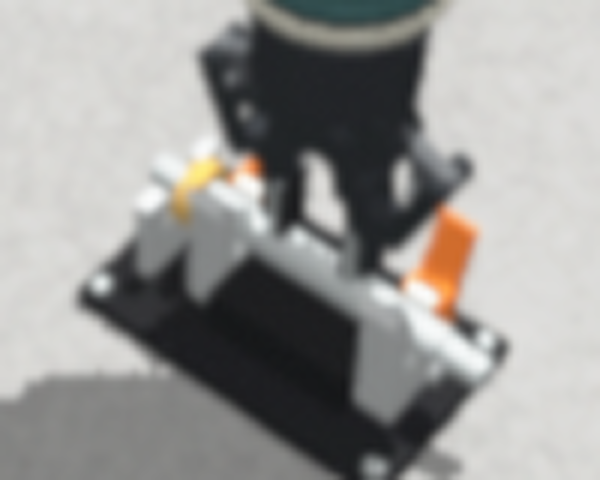

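It snapped down, and the rollers now show over the shaft at both clips. I'll follow it down to confirm it's home.

```bash
python3 -m crank '[0,0,1,0,0,0,0.4,0,0,0,0,0,0,0.4]';python3 -m crank '[0,0,0.3,0,0,0,0.4,0,0,0,0,0,0,0.4]';python3 -m crank '[0,0,0.2,0,0,0,0.4,0,0,0,0,0,0,0.4]';python3 -m crank '[0,0,0.2,0,0,0,0.4,0,0,0,0,0,0,0.4]'
```

```text
time: 12.2
tcp_pos: [0.5116, -0.2151, 0.0725]
orientation: [-0.0, 0.993, 0.117, -0.001]
contact_force: [-0.4, 0.1, 0.0]
finger_gap: 0.034
time: 12.4
tcp_pos: [0.5121, -0.2154, 0.0704]
orientation: [-0.0, 0.993, 0.117, -0.0]
contact_force: [0.5, -0.7, 0.1]
finger_gap: 0.0339
time: 12.6
tcp_pos: [0.5126, -0.2154, 0.0691]
orientation: [0.0, 0.993, 0.117, 0.0]
contact_force: [-0.5, 0.5, 5.4]
finger_gap: 0.0344
time: 12.8
tcp_pos: [0.5129, -0.2156, 0.0684]
orientation: [-0.0, 0.993, 0.117, 0.001]
contact_force: [-9.2, 7.5, 35.7]
finger_gap: 0.0342
```

Contact came at z = 0.069, exactly 25 mm below the first contact, and it is stiff at 36 N, so the shaft is home. I'll retreat and inspect.

```bash
python3 -m crank '[0,0,-1,0,0,0,0.4,0,0,-3,0,0,0,0.4,0,0,-4,0,0,0,0.4,0,0,-4,0,0,0,0.4,0,0,-3,0,0,0,0.4]'; python3 plan.py .40 .05 .25; python3 -m crank '[0,0,0,0,0,0,0.4]';python3 plan.py .40 .05 .25
```

```text
time: 13.3
tcp_pos: [0.5124, -0.2157, 0.2192]
orientation: [0.0, 0.993, 0.117, 0.001]
contact_force: [-0.0, 0.2, 0.0]
finger_gap: 0.0345
t 13.3 tcp [ 0.5124 -0.2157  0.2192] phi -1.3365 tilt [ 0.0014 -0.0004] turn 0 rows 7 gap 0.0345 F [-0.   0.2  0. ]
-0.68,-4.06,-0.44 ,0,0,0.000
-0.68,-4.06,-0.44 ,0,0,0.000
-0.68,-4.06,-0.44 ,0,0,0.000
-0.68,-4.06,-0.44 ,0,0,0.000
-0.68,-4.06,-0.44 ,0,0,0.000
-0.68,-4.06,-0.44 ,0,0,0.000
-0.68,-4.06,-0.44 ,0,0,0.000
time: 13.4
tcp_pos: [0.5136, -0.2162, 0.2206]
orientation: [0.001, 0.993, 0.117, 0.003]
contact_force: [0.6, 0.4, -0.3]
finger_gap: 0.034
t 13.4 tcp [ 0.5136 -0.2162  0.2206] phi -1.3362 tilt [ 0.0053 -0.001 ] turn 0 rows 7 gap 0.034 F [ 0.6  0.4 -0.3]
-0.69,-4.07,-0.43 ,0,0,0.000
-0.69,-4.07,-0.43 ,0,0,0.000
-0.69,-4.07,-0.43 ,0,0,0.000
-0.69,-4.07,-0.43 ,0,0,0.000
-0.69,-4.07,-0.43 ,0,0,0.000
-0.69,-4.07,-0.43 ,0,0,0.000
-0.69,-4.07,-0.43 ,0,0,0.000
```

```bash
python3 -m crank '[-0.7,-3,-0.4,0,0,0,0.4,-0.7,-4,-0.4,0,0,0,0.4,-0.7,-4,-0.4,0,0,0,0.4,-0.7,-4,-0.4,0,0,0,0.4,-0.7,-4,-0.4,0,0,0,0.4]'; python3 -m crank '[-0.7,-4,-0.4,0,0,0,0.4,-0.7,-3,-0.4,0,0,0,0.4,0,0,0,0,0,0,0.4,0,0,0,0,0,0,0.4]';python3 snap.py z1 side 260 220 100 80 7;python3 snap.py z1t top 325 198 84 62 9; python3 - <<'E'
import cv2
cv2.imwrite("pics/z_full.png",cv2.imread("pics/raw_z1t.png"))
E
```

```text
time: 13.9
tcp_pos: [0.433, -0.0374, 0.2363]
orientation: [0.0, 0.993, 0.117, -0.0]
contact_force: [-0.2, 0.0, 0.3]
finger_gap: 0.0341
time: 14.3
tcp_pos: [0.404, 0.0266, 0.2448]
orientation: [-0.001, 0.993, 0.118, 0.0]
contact_force: [0.4, -0.6, -0.2]
finger_gap: 0.0346
```

View pics/z1.png

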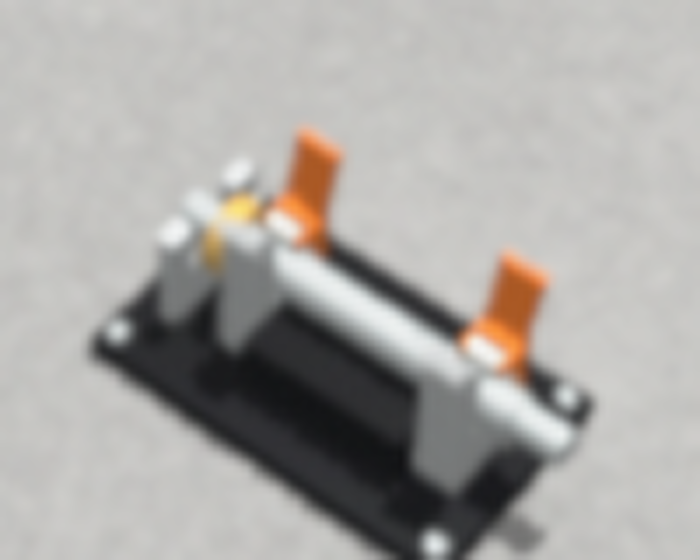

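View pics/z1t.png

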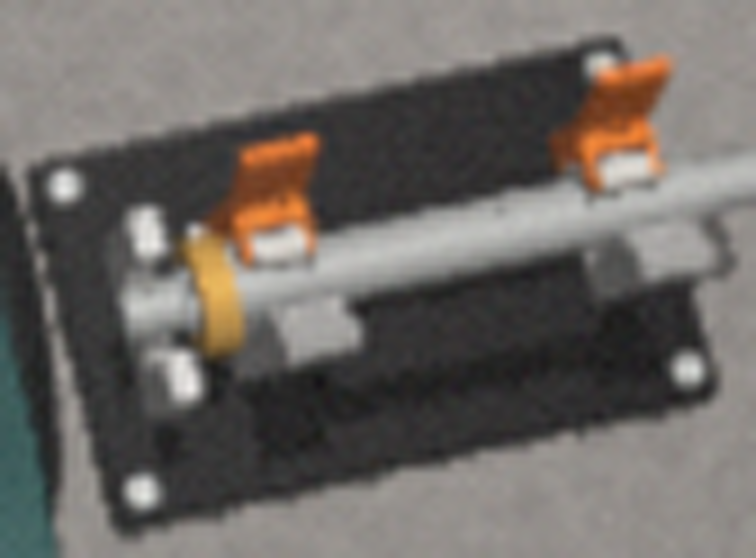

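View pics/z_full.png

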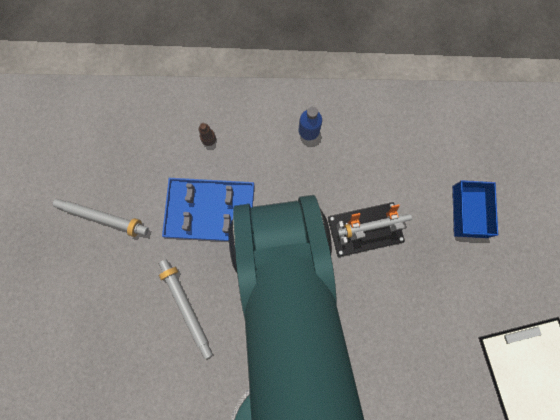

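Both orange tabs are at the same pixels as at the start ((243..318,140) and (668,62)), so the jaws are shut with the rollers over the shaft. The bottle, mandrel and bin haven't moved. One last numerical check on the collar, then I'll hand in.

```bash
python3 - <<'E'
from h import *
o=np.array([.513,-.2145,0]);c,s=np.cos(.235),np.sin(.235);R=np.array([[c,-s,0],[s,c,0],[0,0,1]])
A=lambda p:((proj("top",o+R@(np.array(p)/1000))-[325,198]+.5)*9).round(0)
for nm,p in dict(end=(0,95,60),cL=(0,75,69),cR=(0,65,69),clip=(0,60,60),plain_end=(0,-95,60)).items(): print(nm,A(p))
s=sensors.observe(); print(s["time"],np.abs(s["joint_velocities"]).max())
robot.job_done()
E
```

```text
end [127. 312.]
cL [201. 292.]
cR [236. 284.]
clip [248. 285.]
plain_end [781. 166.]
14.4 0.01130510900104106
the job is handed in; nothing more can be done
```

The shaft is out of the tray and seated home in both forks, with both jaws sprung back over it. I handed the job in at about 14.4 s. `job_done` gives no verdict, so the result rests on my own checks.

**What I did:** I gripped the shaft at its middle between the saddles and carried it level to the cradle. It touched the rollers at TCP z = 0.066 (0.0657 expected), and I released it there with the collar over the gap. I then turned the gripper 90° and pressed on the shaft at two points with the fingertips. It took about 10 N at the sampled moments before it snapped down.

**Last checks:**
- **Depth:** Final contact came 25 mm below the first, and it was stiff at 36 N, so the shaft is at seat height.
- **Jaws:** Both orange tabs are at the same top-view pixels as at the start, with the rollers over the shaft.
- **Collar:** Its edges and the shaft end are within about 1 mm of where y = 70 mm in the cradle puts them.
- **Bystanders:** The bottle, mandrel and bin stand where they were in the last picture, and the arm is clear of everything.

**What disagreed:**
- **Side camera:** It read the cradle about 3.5 mm further towards +y than the top camera, and the held collar about 5 mm. I trusted the top camera and the robot's own position.
- **Collar centroid:** While the shaft lay in the mouths, the raw colour-mask centroid read 64–66 mm from the top and 76 mm from the side. I took the first as biased (mask overlap with the orange jaw, collar height) and the second as the side-camera offset. The collar edges and the grip position both supported 70 mm.

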